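# Roll the salt shaker lip-up and lay it in its slanted rest

### The arm

A 6-joint arm with a two-finger parallel gripper is mounted at the origin on the work surface. World frame = base frame: x ahead of the robot, y to its left, z up, the work surface at z = 0. Lengths are in mm, angles in degrees, forces in N, time in s.
With the tool pointing down it reaches from about 350 to 850 mm from the base axis. Payload 8.1 kg.
Tool frame: the origin (TCP) lies midway between the tips of the shut fingers; the grasp point (between the pads) lies 19 mm behind it (r.pinch_z is the distance from the TCP to the grasp point, in mm); z points along the fingers, y is the line along which they close (so a half turn about z gives the same grasp; the last joint's range is limited). The gripper opens to 85 mm and grips with 20 to 120 N. Pads are 22 mm wide; open, the fingers measure 114 mm over their backs; the gripper's body (76 mm by 85 mm) begins 54 mm behind the grasp point. The pads swing forward as they close: fully open they stand 13 mm farther back than shut.
Start: joints at [-71.528, 7.471, 85.268, -0, 87.261, -4.893], TCP at [237.974, -550.794, 231.292] pointing down, gripper open.
Joint ranges: [-169.43, 169.43], [-51.17, 129.36], [1.28, 143.12], [-76.62, 256.62], [0, 156.53], [-152.29, 152.29]. Speed limits (degrees/s): [136.94, 136.94, 159.86, 180, 180, 180].

### API

Orientations are given as [roll, pitch, yaw] about the fixed x, y, z axes, in that order (R = Rz(yaw) Ry(pitch) Rx(roll)).
In Python, from bench import r gives the robot as it stands.
- The arm moves only by the shell command python3 -m jog 'ROWS' [OPENING] [FORCE]. ROWS is JSON, one flat list of numbers, 6 for each row, row after row: the shift along the tool's x, y, z in m, then the turn, a rotation vector about the tool's x, y, z in rad. A call has 1 to 8 rows; each row is the pose to reach, as a shift and turn from the pose commanded when the call began, along the tool's axes at that moment; what a row does not reach only later rows make up. A row lasts 1/8 s, in which the tool goes at most 62.5 mm and 10.7 degrees, less where a joint would pass 70% of its speed; a pose out of reach is approached as far as the arm can. A call with a gripper value outside its range is refused whole. OPENING is the opening, from -1 (shut) to 1 (fully open), set as the call begins (- or left out, the last holds). The fingers move at their own pace and stop on an object; FORCE is the grip in N (left out, the last holds). Time passes only in rows, so rows that repeat a pose let the fingers close. It gives the time, the measured TCP pose, the force, the opening and the grip force at its end, in the units of the state.
- r.sense(): the state, without advancing time (a new reading comes with each control period).
- r.snapshot(name): name is "side" or "top"; returns a dict with "pixels" (384x512x3 uint8, red, green, blue), "range_z" (384x512 float32, mm along the optical axis (not along the pixel's ray), 0 where there is no reading), "K" (3x3 intrinsics, pixels), "rvec" (rotation vector, rad) and "tvec" (3), from world to camera coordinates, as OpenCV has them. Camera axes: x right, y down, z forward; pixel columns grow to the right and rows downward; lengths in mm; the calibration is good to about 2 mm. A picture is of the moment at which its call begins.
- r.hand_in(): hands the job in; it is judged then, once.
Trained networks look in a picture, given as the dict that the camera call returned (one of the last four; its "shot" number tells which), for a name from the list of things; names that differ only in an ending like _2 or _b are one class to them, and where a whole thing is asked for, a point or a joint stands for the part that bears it (a point fixed in the world has none). Each returns a list of dicts, best first, with "score" (0 to 1); they miss things now and then, are a little off and sometimes report something else, mostly with a low value. They report only what shows in the picture. A call takes as long as a camera call. They do not tell look-alikes from the thing itself.
- r.look_for(picture, target): "bbox" ([left, top, right, bottom] in pixels, round what is visible of it).
- r.outline_of(picture, target): "region" (384x512 bool, what is visible of it) and "bbox" ([left, top, right, bottom] in pixels, round what is visible of it).
The state is a dict: "time": time; "joint_pos": joint angles; "qd": joint speeds; "joint_efforts": joint torques, N m; "tool_pos": TCP position; "tcp_rot": TCP orientation; "ft_force": force on the tool from outside, world axes, zero at the start; "wrist_torque": the same for the moment, N m; "finger_gap": finger opening in mm; "grip_force": force on a finger pad.
Only numpy, scipy, OpenCV 4.12 (cv2) and the standard library are available. Lean on these libraries where they do the work, as an engineer would, in place of code of your own. Each camera call takes 0.05 s, during which the arm holds its last target. There are 200 camera calls.

### The job

The salt shaker has ended up lying on its side on the table. Without lifting it, roll it along the table until the pouring lip on its cap points straight up, and let it lie still like that for a moment; then pick it up, tilt it to the slope and lower it right down into the slanted wooden rest before letting go, cap at the high end, foot at the low end stop and the lip still on top. Leave everything else on the table where it is.

Things in the scene. Friction and masses are not known exactly. Their poses are not given: they have to be found in the camera images.
- shaker: white ceramic salt shaker, plain cylinder 48 mm in diameter, 100 mm long without the cap, about 0.2 kg, lying on its side on the table. Origin on its axis at mid-length (24 mm above the table when lying). x axis from foot to cap: foot face at x = -50 mm, cap from x = +50 mm. It rolls easily and stops soon.
- cap: the shaker's steel cap, screwed tight (turns only with the shaker): 31 mm diameter, 24 mm long, with one block-shaped pouring lip, 16 mm long, 12 mm wide, reaching 23 mm from the axis (so it clears the table when rolling). Origin on the shaker's axis, 62 mm from its origin. x axis as the shaker's; z axis: where the lip points, at first well off upright, to either side or underneath.
- bed: bed of the wooden rest, sloping 24 degrees. Origin: where the shaker's origin belongs, 115 mm up. x uphill along the bed, y level across, z square to it. V saddles 12 mm thick, 72 mm wide at x = -36 and +36 mm carry the shaker; between them its sides are free for fingers, above a spine 30 mm wide with top at z = -38 mm. End stop: inner face x = -52, 44 wide, up to z = -6 mm. Base 160 by 90 mm.
- steamer: bystander: stainless steamer insert, shallow perforated dish 184 mm across, 45 mm high; origin under its centre
- tray: bystander: clear acrylic dumpling tray 160 by 240 mm, 18 mm high, with ridges; origin under its centre
- pin: bystander: short maple rolling pin 200 mm long, 30 mm in diameter, lying; origin at mid-length on its axis, x along it
- pepper: bystander: turned dark wood pepper pot, 42 mm across, 86 mm high, standing; origin under its centre
- dish: bystander: small ceramic dip dish 84 mm across, 24 mm high; origin under its centre
- soy: bystander: amber glass sauce bottle 60 mm in diameter, 190 mm high, standing; origin under its centre
Not all that is in view belongs to the job. Leave any green look-alike of the part that bears bed alone.

How it is judged (in metres and radians):
On the way, in this order (a step that is already met when the one before it is completed fails the run):
1. the shaker lies still on the table, its lip pointing straight up (within 17 degrees) (height (world z) of shaker below 0.029 m and angle between cap's own z axis and vertical below 0.3 rad and linear speed of shaker below 0.02 m/s), for 0.3 s.
2. still held by the fingers, the shaker is lowered into the rest: within 14 mm of its place and lying along the slope within 9 degrees (distance between shaker and bed below 0.014 m and angle between the x axis of shaker and the x axis of bed, either way round below 0.16 rad and contact force between the fingers and shaker above 0.5 N), for 0.1 s.
At the end, for the whole second after the job is handed in: The shaker lies at rest in the slanted rest, cap uphill, its centre within 12 mm of its place (so its foot is within about 12 mm of the end stop) and not more than 6 mm above it, its axis along the bed within 7 degrees, and the lip on top within 20 degrees of square to the bed (distance between shaker and bed below 0.012 m and z of shaker in the frame of bed below 0.006 m and x of cap in the frame of bed above 0.03 m and angle between the x axis of shaker and the x axis of bed, either way round below 0.12 rad and angle between the z axis of cap and the z axis of bed, either way round below 0.35 rad and angle between cap's own z axis and vertical below 1 rad and linear speed of shaker below 0.01 m/s and angular speed of shaker below 0.1 rad/s); the robot touches nothing.
It fails at once if the shaker is lifted off the table while its lip does not point upward (over 70 degrees off) (height (world z) of shaker above 0.04 m and angle between cap's own z axis and vertical above 1.22 rad).
It fails at once if another thing on the table is moved by more than 30 mm (distance of any of steamer, tray, pin, pepper, dish, soy from where it was at the start of the episode above 0.03 m).
It also fails if it takes over 58 s, if anything falls off the work surface, if the arm or the gripper's body presses on something with over 40 N, if the wrist force passes 120 N, or if a joint passes its speed limit or range.

## Working session

There is one attempt and no reset: what is moved stays moved. The work goes in short steps, Python scripts to look and compute and a shell command to move; the robot and the scene stay as the last step left them, time stands still between calls to the robot, and variables do not carry over. Pictures are saved under pics/ and viewed, at most 10 in all, crops included, and the job is handed in when it is done.

```bash
ls; mkdir -p pics; cat > h.py <<'E'
import numpy as np,cv2
from bench import r
from scipy.spatial.transform import Rotation as Ro
def cloud(s):
    K=np.array(s["K"]);R=cv2.Rodrigues(np.array(s["rvec"],float))[0];t=np.array(s["tvec"],float).ravel()
    z=s["range_z"].astype(float);v,u=np.mgrid[:z.shape[0],:z.shape[1]]
    P=np.stack([(u-K[0,2])/K[0,0]*z,(v-K[1,2])/K[1,1]*z,z],-1)
    W=(P-t)@R
    W[z<=0]=np.nan
    return W
def save(s,n): cv2.imwrite("pics/"+n,np.ascontiguousarray(s["pixels"][...,::-1]))
E
python3 - <<'E'
from h import *
ss={}
for n in("top","side"):
    s=r.snapshot(n);ss[n]=s;save(s,n+"0.png");W=cloud(s);np.savez("pics/%s0.npz"%n,W=W,p=s["pixels"])
    for o in("shaker","cap","bed","steamer","tray","pin","pepper","dish","soy"):
        for q in r.outline_of(s,o)[:2]:
            if q["score"]<.3: continue
            p=W[q["region"]];p=p[~np.isnan(p[:,0])]
            print(n,o,round(q["score"],2),np.round(q["bbox"]),np.round(np.median(p,0)) if len(p) else None, np.round(np.nanpercentile(p,[2,98],axis=0)).tolist() if len(p) else None)
print(r.sense())
E
```

```text
pics
top shaker 0.79 [272. 165. 284. 205.] [497. -65.  42.] [[442.0, -89.0, 26.0], [558.0, -43.0, 52.0]]
top cap 0.5 [276. 167. 284. 177.] [551. -64.  37.] [[540.0, -79.0, 27.0], [562.0, -51.0, 44.0]]
top bed 0.86 [304. 219. 327. 255.] [ 332. -181.   84.] [[279.0, -212.0, 52.0], [394.0, -148.0, 124.0]]
top bed 0.83 [189. 121. 208. 161.] [646. 198.  83.] [[588.0, 167.0, 8.0], [708.0, 236.0, 122.0]]
top steamer 0.73 [245.  71. 297. 123.] [808. -32.   8.] [[720.0, -113.0, -4.0], [884.0, 53.0, 47.0]]
top tray 0.9 [363. 174. 434. 226.] [ 461. -471.    5.] [[384.0, -588.0, -4.0], [537.0, -354.0, 22.0]]
top pin 0.72 [311. 104. 363. 136.] [ 726. -257.   26.] [[679.0, -334.0, 12.0], [781.0, -173.0, 35.0]]
top dish 0.82 [198. 201. 224. 226.] [395. 163.  12.] [[361.0, 125.0, -3.0], [432.0, 199.0, 27.0]]
top soy 0.69 [101. 148. 132. 173.] [570. 462. 121.] [[548.0, 444.0, -2.0], [602.0, 528.0, 192.0]]
top soy 0.31 [363. 176. 432. 228.] [ 460. -471.    5.] [[382.0, -588.0, -4.0], [538.0, -353.0, 22.0]]
side shaker 0.91 [251. 206. 289. 228.] [485. -44.  34.] [[439.0, -83.0, -0.0], [557.0, -35.0, 48
[... 795 characters left out ...]
190.0]]
{'time': 1.0, 'joint_pos': array([-7.15280506e+01,  7.47277835e+00,  8.52668754e+01,  1.89792806e-05,
        8.72627924e+01, -4.89265164e+00]), 'qd': array([ 0.06719788, -0.01584071,  0.10401792, -0.11650686,  0.04407809,
        0.04066835]), 'joint_efforts': array([ 3.54071290e-04, -5.69326293e+01, -5.00879395e+01, -1.53645537e-04,
        1.37382591e-03,  7.26356848e-05]), 'tool_pos': array([ 237.97284939, -550.78876806,  231.28427333]), 'tcp_rot': array([-1.79997564e+02, -2.27517527e-04,  2.33646002e+01]), 'ft_force': array([-0.3441147 , -0.30421485,  0.64076232]), 'wrist_torque': array([-0.03156588, -0.033802  ,  0.03226369]), 'grip_force': 0.0, 'finger_gap': 85.53590155329593}
```

```bash
python3 - <<'E'
from h import *
t=cv2.imread("pics/top0.png");s=cv2.imread("pics/side0.png")
def c(i,x0,y0,x1,y1,w,h): return cv2.resize(i[y0:y1,x0:x1],(w,h),interpolation=cv2.INTER_CUBIC)
a=np.hstack([c(t,180,110,340,260,400,375),c(s,140,160,370,290,400,226+149)])
b=np.hstack([c(t,262,155,296,215,200,220)[:220],c(s,240,195,300,235,330,220),c(t,298,210,334,260,135,220),c(t,180,115,215,165,135,220)])
cv2.imwrite("pics/v0.png",np.vstack([a,b]))
E
```

```text
(no output)
```

View pics/v0.png

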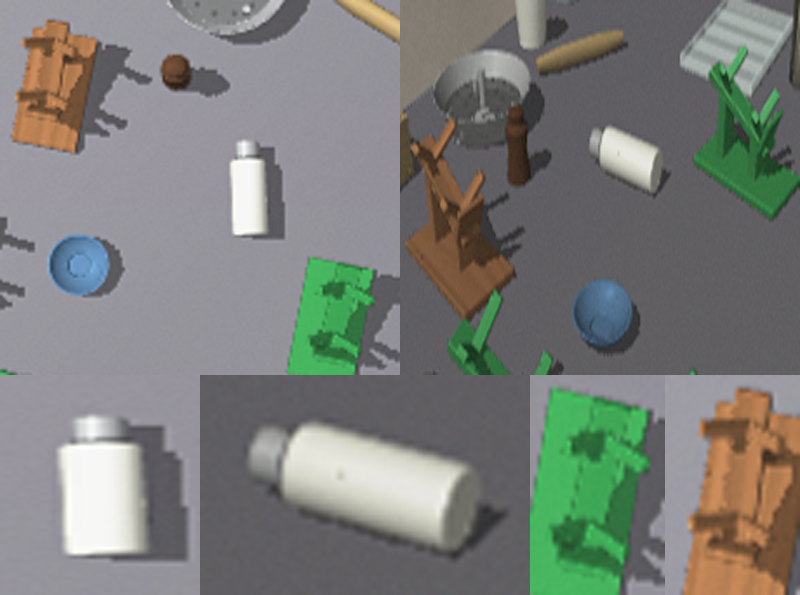

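```bash
python3 - <<'E'
from h import *
for n in("top","side"):
    s=r.snapshot(n);R=cv2.Rodrigues(np.array(s["rvec"],float))[0];print(n,"cam",np.round(-R.T@np.ravel(s["tvec"])),np.round(R[2],2),s["K"][0][0])
    W=cloud(s);np.savez("pics/%s0.npz"%n,W=W,p=s["pixels"])
    m=(abs(W[...,0]-500)<90)&(abs(W[...,1]+62)<70)&(W[...,2]>8)
    p=W[m];print(n,len(p)); 
    ax=cv2.fitLine(p[:,:2].astype(np.float32),cv2.DIST_HUBER,0,.01,.01).ravel();print(ax,np.degrees(np.arctan2(ax[1],ax[0])))
    b=(abs(W[...,0]-646)<110)&(abs(W[...,1]-203)<90)&(W[...,2]>6)
    np.save("pics/bed_%s.npy"%n,W[b]);q=W[b]
    print(len(q)); 
    lo=q[(q[:,2]>6)&(q[:,2]<30)];print("low",len(lo),np.histogram(q[:,2],np.arange(5,130,5)))
    rc=cv2.minAreaRect(q[:,:2].astype(np.float32));print(rc)
    for a,bb in((5,20),(20,60),(60,80),(80,95),(95,105),(105,115),(115,130)):
        k=q[(q[:,2]>a)&(q[:,2]<=bb)]
        if len(k):print(a,bb,len(k),np.round(np.median(k,0)),np.round(k.min(0)),np.round(k.max(0)))
    # cap points
    d=np.array([1,0]);c=W[m&(W[...,0]>535)];print("cap",np.round(c[np.argsort(c[:,0])]).astype(int).tolist() if n=="top" else np.round(c).astype(int).tolist())
E
```

```text
top cam [ 367.    3. 1660.] [ 0.08 -0.   -1.  ] 486.6695069685768
top 511
[ 9.9776131e-01  6.6875964e-02  4.9989502e+02 -6.4887596e+01] 3.834572
1276
low 767 (array([327, 342,  94,   4,   0,   0,   1,   3,   0,   1,  13,  22,  39,
        51,  47,  58,  69,  34,  46,  47,  20,  11,  20,  16]), array([  5,  10,  15,  20,  25,  30,  35,  40,  45,  50,  55,  60,  65,
        70,  75,  80,  85,  90,  95, 100, 105, 110, 115, 120, 125]))
((646.4680786132812, 202.70567321777344), (218.37890625, 178.7093505859375), 0.5303639769554138)
5 20 763 [624. 186.  11.] [537. 113.   6.] [755. 292.  20.]
20 60 22 [609. 196.  55.] [580. 157.  20.] [675. 233.  59.]
60 80 159 [626. 202.  72.] [589. 179.  60.] [671. 226.  80.]
80 95 161 [618. 197.  87.] [582. 172.  80.] [712. 240.  95.]
95 105 93 [691. 190. 100.] [600. 171.  95.] [711. 240. 105.]
105 115 31 [680. 195. 109.] [665. 174. 105.] [709. 216. 115.]
115 130 47 [674. 213. 121.] [660. 160. 115.] [684. 228. 129.]
cap [[536, -67, 55], [536, -64, 50], [536, -54, 48], [537, -71, 49], [537, -48, 43], [537, -61, 43], [537, -78, 45], [537, -58, 42], [537, -
[... 2633 characters left out ...]
1, -48, 32], [556, -46, 35], [553, -48, 35], [549, -48, 36], [545, -48, 37], [543, -49, 37], [560, -42, 32], [558, -45, 31], [555, -46, 32], [551, -44, 34], [547, -44, 35], [546, -48, 34], [536, -40, 41], [561, -43, 28], [556, -41, 30], [555, -46, 28], [550, -43, 31], [547, -45, 31], [544, -46, 32], [535, -43, 36], [560, -42, 25], [556, -41, 27], [553, -42, 27], [551, -44, 27], [548, -45, 27], [541, -41, 31], [561, -42, 21], [553, -42, 24], [550, -43, 24], [546, -42, 26], [542, -42, 27], [561, -43, 17], [559, -45, 17], [553, -42, 20], [551, -44, 20], [545, -42, 23], [540, -40, 25], [558, -44, 14], [556, -46, 14], [550, -43, 17], [547, -43, 18], [541, -41, 21], [550, -49, 11], [538, -36, 21]]
```

```bash
cat > bed.py <<'E'
from h import *
from scipy.optimize import minimize
out=[]
for n in("top","side"):
    q=np.load("pics/bed_%s.npy"%n)
    base=q[(q[:,2]>6)&(q[:,2]<22)]
    # keep only points in biggest cluster around rough centre
    up=q[q[:,2]>62]; up=up[(np.hypot(up[:,0]-646,up[:,1]-203)<90)]
    b=24*np.pi/180
    def tobed(P,v):
        x,y,w=v;R=Ro.from_euler('ZY',[w,-b]).as_matrix();return (P-[x,y,115])@R
    def cost(v):
        B=tobed(up,v);B=B[B[:,2]>-30]
        X=B[:,0]
        dx=np.minimum.reduce([np.maximum(abs(X-36)-6,0),np.maximum(abs(X+36)-6,0),np.maximum(abs(X+58)-6,0)])
        dy=np.maximum(abs(B[:,1])-np.where(X<-47,22,36),0)
        rad=np.maximum(24-np.hypot(B[:,1],B[:,2]),0)*(X>-50)
        return np.sum(np.minimum(dx,10)**2+np.minimum(dy,10)**2+np.minimum(rad,8)**2)/len(up)
    best=None
    for x in np.arange(625,665,5):
        for y in np.arange(190,216,5):
            for w in(-.3,-.17,-.05):
                c=cost((x,y,w))
                if best is None or c<best[0]:best=(c,(x,y,w))
    m=minimize(cost,best[1],method="Nelder-Mead");v=m.x;print(n,m.fun,v[:2].round(1),np.degrees(v[2]).round(2))
    B=tobed(up,v);H=B[B[:,2]>-30]
    print("x",np.histogram(H[:,0],np.arange(-72,60,6)));
    for nm,k in(("lo",abs(H[:,0]+36)<7),("hi",abs(H[:,0]-36)<7),("stop",H[:,0]<-48)): print(nm,H[k].min(0).round(),H[k].max(0).round())
    c,s_=np.cos(v[2]),np.sin(v[2]);d=base-[v[0],v[1],0]
    L=np.stack([d[:,0]*c+d[:,1]*s_,-d[:,0]*s_+d[:,1]*c],1);L=L[(abs(L[:,0])<95)&(abs(L[:,1])<60)];print("base",np.percentile(L,[1,99],axis=0).round())
E
python3 bed.py
```

```text
top 0.15825833442793433 [635.  200.2] -10.81
x (array([ 0,  0, 18, 33,  4, 31, 35,  5,  0,  0,  0,  0,  0,  0,  0,  0,  2,
       29, 41,  6,  0]), array([-72, -66, -60, -54, -48, -42, -36, -30, -24, -18, -12,  -6,   0,
         6,  12,  18,  24,  30,  36,  42,  48,  54]))
lo [-43. -35. -30.] [-29.  36.   0.]
hi [ 30. -34. -30.] [43. 36. -1.]
stop [-60. -22. -29.] [-50.  20.  -0.]
base [[-80. -48.]
 [ 79.  45.]]
side 0.018654822628911327 [634.  207.2] -9.89
x (array([ 0,  0, 97, 17,  1, 68, 46,  3,  0,  0,  0,  0,  0,  0,  0,  0,  6,
       71, 44,  2,  0]), array([-72, -66, -60, -54, -48, -42, -36, -30, -24, -18, -12,  -6,   0,
         6,  12,  18,  24,  30,  36,  42,  48,  54]))
lo [-42. -38. -30.] [-29.  35.  -2.]
hi [ 29. -37. -30.] [43. 36. -3.]
stop [-60. -21. -30.] [-51.  23.  -5.]
base [[-80. -42.]
 [ 76.  45.]]
```

```bash
python3 - <<'E'
from h import *
from scipy.optimize import least_squares
for n in("top","side"):
    W=np.load("pics/%s0.npz"%n)["W"]
    m=(abs(W[...,0]-500)<90)&(abs(W[...,1]+62)<40)&(W[...,2]>12);p=W[m];p=p[p[:,0]<536]
    f=lambda v:np.hypot((p[:,1]-v[0]-v[1]*(p[:,0]-490))*np.cos(v[1]),p[:,2]-v[2])-24
    o=least_squares(f,[-62,.05,24],loss="soft_l1").x;print(n,o[0],np.degrees(o[1]),o[2],"x range",np.percentile(p[:,0],[1,99]))
E
```

```text
top -67.03775265698671 2.6001334038742674 23.605500509136057 x range [440.21212562 534.12653962]
side -60.89711917939174 3.303778487762291 22.8167005012664 x range [438.19514173 534.50626332]
```

```bash
cat >> h.py <<'E'
def delta(pos,rpy):
    """rows needed (tool axes, m & rad) from present pose to target TCP pos mm, rpy deg"""
    s=r.sense();A=Ro.from_euler('xyz',s["tcp_rot"],degrees=True);B=Ro.from_euler('xyz',rpy,degrees=True)
    d=A.inv().apply(np.array(pos)-s["tool_pos"])/1000;w=(A.inv()*B).as_rotvec()
    print(s["tool_pos"].round(1),s["tcp_rot"].round(1),"t",s["time"],"-> ",np.r_[d,w].round(4).tolist())
E
python3 -c "
from h import *
delta((488,-64,140),(180,0,3))"
```

```text
[ 238.  -550.8  231.3] [-180.    -0.    23.4] t 1.1 ->  [0.4226, -0.3477, 0.0913, -0.0, -0.0, 0.3554]
```

```bash
python3 -m jog '[0.21,-0.174,0,0,0,0.2, 0.4226,-0.3477,0,0,0,0.3554, 0.4226,-0.3477,0,0,0,0.3554, 0.4226,-0.3477,0,0,0,0.3554, 0.4226,-0.3477,0,0,0,0.3554, 0.4226,-0.3477,0,0,0,0.3554, 0.4226,-0.3477,0,0,0,0.3554, 0.4226,-0.3477,0,0,0,0.3554]' 1; python3 -c "
from h import *
delta((488,-64,140),(180,0,3))"
```

```text
time: 2.1
tool_pos: [467.1, -104.2, 231.7]
tcp_rot: [180.0, -0.1, 3.0]
ft_force: [0.6, -0.4, -0.5]
finger_gap: 85.2
grip_force: 0.0
[ 467.1 -104.2  231.7] [ 1.8e+02 -1.0e-01  3.0e+00] t 2.1 ->  [0.0228, -0.0391, 0.0917, 0.0005, -0.0011, -0.0001]
```

```bash
python3 -m jog '[0.0228,-0.0391,0.09,0,0,0, 0.0228,-0.0391,0.09,0,0,0, 0.0228,-0.0391,0.09,0,0,0, 0.0228,-0.0391,0.09,0,0,0]' 1; python3 - <<'E'
from h import *
s=r.snapshot("side");save(s,"s1.png");t=r.snapshot("top");save(t,"t1.png")
a=cv2.imread("pics/s1.png")[140:260,200:330];b=cv2.imread("pics/t1.png")[130:250,220:350]
cv2.imwrite("pics/v1.png",cv2.resize(np.hstack([a,b]),(800,369)))
# finger points in both clouds for calibration
for n,q in(("side",s),("top",t)):
    W=cloud(q);T=r.sense()["tool_pos"];m=(abs(W[...,0]-T[0])<60)&(abs(W[...,1]-T[1])<90)&(W[...,2]>T[2]+5)
    p=W[m];print(n,T,len(p),np.nanpercentile(p,[1,50,99],axis=0).round(1).tolist())
delta((488,-64,12),(180,0,3))
E
```

```text
time: 2.6
tool_pos: [487.7, -66.5, 142.8]
tcp_rot: [180.0, -0.1, 3.0]
ft_force: [1.1, -0.0, 0.8]
finger_gap: 85.6
grip_force: 0.0
side [488.31449697 -66.91536739 143.59549037] 5126 [[431.0, -123.8, 167.1], [476.2, -25.4, 409.6], [539.6, 15.7, 562.3]]
top [488.31449697 -66.91536739 143.59549037] 2360 [[430.8, -135.5, 353.1], [481.4, -65.9, 549.7], [540.5, 4.0, 571.9]]
[488.3 -66.9 143.6] [179.9  -0.2   2.9] t 2.7 ->  [-0.0006, -0.0031, 0.1316, 0.0012, -0.0033, -0.001]
```

View pics/v1.png

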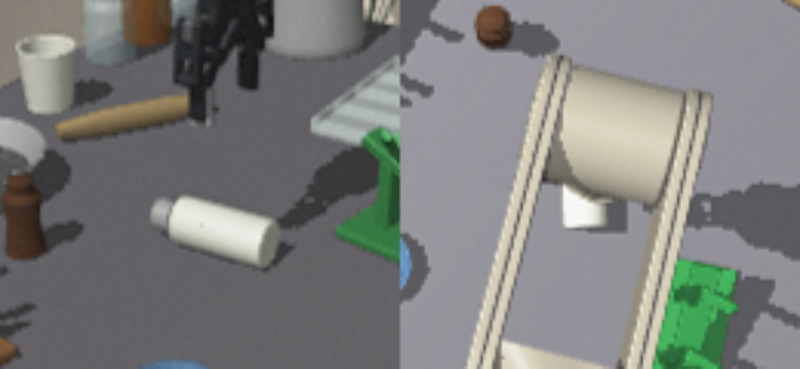

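```bash
python3 -m jog '[0,-0.003,0.065,0,0,0, 0,-0.003,0.1316,0,0,0, 0,-0.003,0.1316,0,0,0, 0,-0.003,0.1316,0,0,0]' 1; python3 -m jog '[0,0,0,0,0,0, 0,0,0,0,0,0, 0,0,0,0,0,0, 0,0,0,0,0,0]' 0.4; python3 - <<'E'
from h import *
s=r.snapshot("side");save(s,"s2.png")
cv2.imwrite("pics/v2.png",cv2.resize(s["pixels"][170:250,220:320,::-1],(600,480)))
W=cloud(s);T=r.sense()["tool_pos"]
print(T)
m=(abs(W[...,0]-T[0])<12)&(abs(W[...,1]-T[1])<90)&(W[...,2]>50)&(W[...,2]<65)
print(np.round(W[m][:,1]))
E
```

```text
time: 3.2
tool_pos: [488.3, -63.6, 11.8]
tcp_rot: [180.0, -0.1, 3.0]
ft_force: [1.1, 0.7, 0.4]
finger_gap: 85.5
grip_force: 0.0
time: 3.7
tool_pos: [487.3, -62.8, 10.2]
tcp_rot: [180.0, -0.0, 3.0]
ft_force: [0.2, -0.1, 0.7]
finger_gap: 59.5
grip_force: 0.0
[487.0980775  -62.77464368   9.93663622]
[-114. -113. -115.  -96.  -97.  -96.  -93.  -96. -104.  -92.  -92.  -94.
  -91.  -90.  -91.  -95.  -98.  -91.  -90.  -91.  -93.  -93.  -97. -100.
 -101.  -92.  -94.  -92.  -92.  -94.  -97.  -97.  -90.  -91.  -90.  -92.
  -89.  -23.  -17.    1.    2.  -16.  -22.   -1.    1.    1.  -22.  -23.
  -26.  -18.]
```

View pics/v2.png

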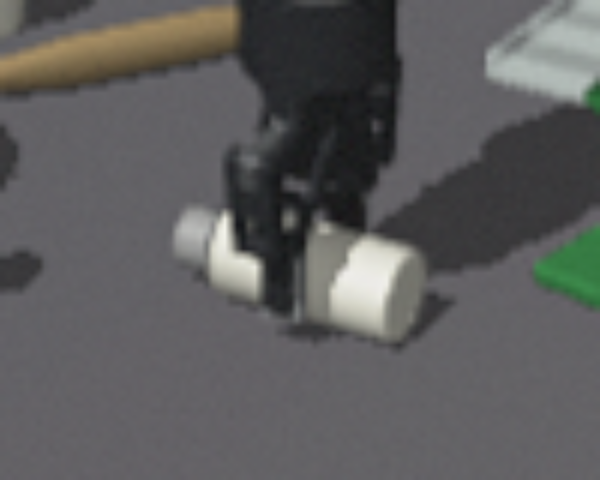

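```bash
python3 -m jog '[0,-0.006,0,0,0,0, 0,-0.012,0,0,0,0, 0,-0.018,0,0,0,0, 0,-0.024,0,0,0,0, 0,-0.03,0,0,0,0, 0,-0.036,0,0,0,0, 0,-0.040,0,0,0,0, 0,-0.040,0,0,0,0]'; cat > capv.py <<'E'
from h import *
import sys
s=r.snapshot("side");n=sys.argv[1];W=cloud(s)
q=r.outline_of(s,"cap");print([(round(a["score"],2),a["bbox"]) for a in q[:2]])
sh=r.look_for(s,"shaker");print([(round(a["score"],2),a["bbox"]) for a in sh[:1]])
b=sh[0]["bbox"] if sh else [240,200,300,250]
x0,y0=int(b[0])-15,int(b[1])-25
cv2.imwrite("pics/%s.png"%n,cv2.resize(s["pixels"][y0:y0+65,x0:x0+80,::-1],(640,520),interpolation=cv2.INTER_CUBIC))
T=r.sense()["tool_pos"];y=T[1]
m=(W[...,0]>T[0]+52)&(W[...,0]<T[0]+85)&(abs(W[...,1]-y)<50)&(W[...,2]>5)&(W[...,2]<60);print(T,"zmax",np.percentile(W[m][:,2],[50,90,97,100]).round(1),"y",np.percentile(W[m][:,1],[0,3,50,97,100]).round(1))
# radius vs angle about axis (rough)
E
python3 capv.py v3
```

```text
time: 4.75
tool_pos: [484.9, -22.5, 9.7]
tcp_rot: [-180.0, 0.0, 3.0]
ft_force: [0.1, -0.3, -0.8]
finger_gap: 60.0
grip_force: 0.0
[(0.61, [148.4, 202.7, 188.9, 245.1])]
[(0.71, [241.2, 212.2, 285.5, 235.0])]
[484.94661164 -22.96683033   9.72828158] zmax [32.8 38.5 39.4 39.5] y [-36.3 -31.7  -8.7  -3.   -2.8]
```

View pics/v3.png

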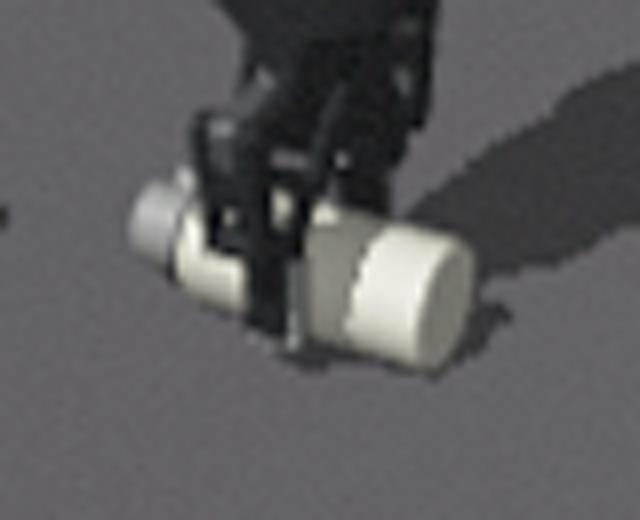

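```bash
python3 -m jog '[0,-0.006,0,0,0,0, 0,-0.012,0,0,0,0, 0,-0.015,0,0,0,0, 0,-0.015,0,0,0,0, 0,-0.015,0,0,0,0]'; python3 capv.py v4
```

```text
time: 5.52
tool_pos: [484.1, -7.9, 9.7]
tcp_rot: [180.0, -0.0, 3.0]
ft_force: [-0.5, 0.2, 0.1]
finger_gap: 60.1
grip_force: 0.0
[(0.6, [241.8, 212.4, 243.6, 220.1])]
[(0.94, [240.8, 214.1, 282.4, 237.3])]
[484.10734281  -7.97226098   9.69520036] zmax [34.1 43.9 45.4 47.4] y [-13.2  -5.9   8.   14.6  16.6]
```

View pics/v4.png

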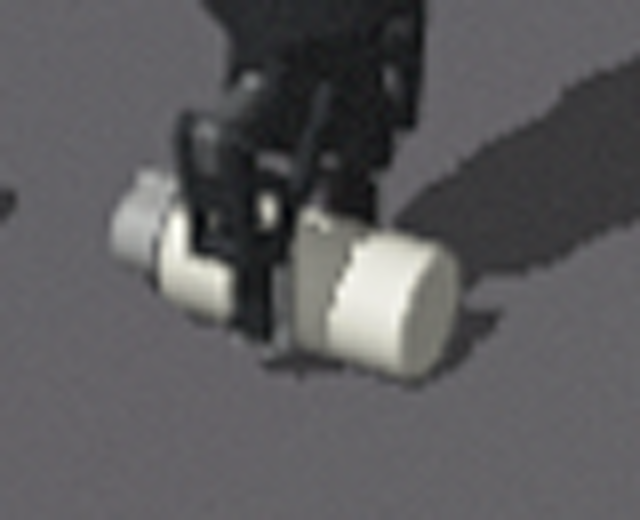

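```bash
cat > lip.py <<'E'
from h import *
from scipy.optimize import least_squares
import sys
yc=float(sys.argv[1]) if len(sys.argv)>1 else None
def lip(n,y0,xc=484,K=1):
    Ps=[]
    for i in range(K): 
        s=r.snapshot(n);Ps.append(cloud(s).reshape(-1,3))
    P=np.vstack(Ps);P=P[~np.isnan(P[:,0])]
    P=P[(abs(P[:,0]-xc)<95)&(abs(P[:,1]-y0)<35)&(P[:,2]>8)&(P[:,2]<52)]
    p=P[(P[:,0]>xc-55)&(P[:,0]<xc-15)]
    ax=lambda p,v:(p[:,1]-v[0]-v[1]*(p[:,0]-xc))*np.cos(v[1])
    f=lambda v:np.r_[np.hypot(ax(p,v),p[:,2]-24)-24,200*(v[1]-.05)]
    v=least_squares(f,[y0,.05],loss="soft_l1",f_scale=2).x
    c=P[(P[:,0]>xc+54)&(P[:,0]<xc+80)];cy=ax(c,v);cz=c[:,2]-24
    # fit cap: axis y tweak + lip angle, model radial profile
    a=np.degrees(np.arctan2(cy,cz));R=np.hypot(cy,cz)
    def model(t,dy):
        y=cy-dy;u=y*np.cos(t)-cz*np.sin(t);w=y*np.sin(t)+cz*np.cos(t)
        # distance to cylinder 15.5 union block |u|<6, 0<w<23
        d1=np.hypot(u,cz*0+w)-15.5
        qx,qy=abs(u)-6,np.abs(w-11.5)-11.5
        d2=np.hypot(np.maximum(qx,0),np.maximum(qy,0))+np.minimum(np.maximum(qx,qy),0)
        inl=(c[:,0]>xc+53);return np.where(True,np.minimum(d1,d2),0)
    best=min((np.mean(np.minimum(abs(model(np.radians(t),dy)),5)),t,dy) for t in range(-180,180,3) for dy in np.arange(-4,4.1,1))
    print(n,"axis y at centre",v[0].round(1),"yaw",np.degrees(v[1]).round(1),"npts",len(p),len(c),"best cost/lip angle(+ toward +y)/dy",np.round(best,2))
    al=sorted((round(min(np.mean(np.minimum(abs(model(np.radians(t),dy)),5)) for dy in np.arange(-4,4.1,1)),2),t) for t in range(-90,91,6))[:6];print(al)
    H=[(k,round(np.percentile(R[abs(a-k)<6],80),1),int((abs(a-k)<6).sum())) for k in range(-84,120,12) if (abs(a-k)<6).sum()>2];print(H)
if __name__=="__main__": 
    for n in sys.argv[3:]: lip(n,yc,float(sys.argv[2]),3)
E
python3 lip.py -5 484 side top
```

```text
side axis y at centre -6.1 yaw 3.8 npts 755 227 best cost/lip angle(+ toward +y)/dy [  1.3 -18.   -1. ]
[(np.float64(1.3), -18), (np.float64(1.38), -24), (np.float64(1.44), -12), (np.float64(1.55), -30), (np.float64(1.71), -36), (np.float64(1.71), -6)]
[(-12, np.float64(22.4), 16), (0, np.float64(21.2), 43), (12, np.float64(14.7), 12), (24, np.float64(16.5), 17), (36, np.float64(17.2), 19), (48, np.float64(15.8), 18), (60, np.float64(15.7), 21), (72, np.float64(16.0), 19), (84, np.float64(15.8), 16), (96, np.float64(15.5), 15), (108, np.float64(15.8), 18)]
top axis y at centre -11.8 yaw 2.7 npts 227 0 best cost/lip angle(+ toward +y)/dy [  nan -180.   -4.]
[(np.float64(nan), -90), (np.float64(nan), -84), (np.float64(nan), -78), (np.float64(nan), -72), (np.float64(nan), -66), (np.float64(nan), -60)]
[]
  return _methods._mean(a, axis=axis, dtype=dtype,
  ret = ret.dtype.type(ret / rcount)
```

```bash
python3 -m jog '[0,-0.004,0,0,0,0, 0,-0.007,0,0,0,0, 0,-0.009,0,0,0,0, 0,-0.011,0,0,0,0, 0,-0.012,0,0,0,0, 0,-0.012,0,0,0,0, 0,-0.012,0,0,0,0]'; python3 lip.py 1 484 side; python3 -c "
from h import *
print(r.sense()['tool_pos'])"
```

```text
time: 6.85
tool_pos: [483.4, 4.1, 9.7]
tcp_rot: [180.0, 0.0, 3.0]
ft_force: [-0.6, 0.3, -0.6]
finger_gap: 59.7
grip_force: 0.0
side axis y at centre 1.5 yaw 4.9 npts 772 214 best cost/lip angle(+ toward +y)/dy [ 1.19 -3.   -2.  ]
[(np.float64(1.2), 0), (np.float64(1.21), -6), (np.float64(1.39), 6), (np.float64(1.4), -12), (np.float64(1.6), -18), (np.float64(1.63), 12)]
[(-24, np.float64(22.5), 4), (-12, np.float64(22.5), 7), (0, np.float64(22.7), 24), (12, np.float64(20.2), 38), (24, np.float64(14.7), 18), (36, np.float64(14.5), 20), (48, np.float64(15.0), 17), (60, np.float64(15.1), 16), (72, np.float64(14.5), 18), (84, np.float64(14.3), 11), (96, np.float64(13.8), 15), (108, np.float64(14.2), 7)]
[483.5064599    4.04797157   9.72017224]
```

```bash
python3 -m jog '[0,0.003,0,0,0,0, 0,0.006,0.003,0,0,0, 0,0.006,0.006,0,0,0, 0,0.006,0.006,0,0,0, 0,0.006,0.006,0,0,0]'; python3 lip.py 1 484 side;  python3 -m jog '[0,0,0,0,0,0, 0,0,0,0,0,0, 0,0,0,0,0,0, 0,0,0,0,0,0, 0,0,0,0,0,0, 0,0,0,0,0,0]' -0.6 45;python3 lip.py 1 484 side
```

```text
time: 7.62
tool_pos: [483.7, -1.8, 3.6]
tcp_rot: [-180.0, 0.0, 3.0]
ft_force: [-0.2, 0.4, 0.4]
finger_gap: 59.8
grip_force: 0.0
side axis y at centre 0.8 yaw 3.6 npts 769 221 best cost/lip angle(+ toward +y)/dy [ 1.26  0.   -1.  ]
[(np.float64(1.26), 0), (np.float64(1.36), 6), (np.float64(1.38), -6), (np.float64(1.54), -12), (np.float64(1.54), 12), (np.float64(1.62), -18)]
[(-12, np.float64(22.2), 8), (0, np.float64(22.1), 20), (12, np.float64(22.1), 37), (24, np.float64(18.4), 20), (36, np.float64(16.7), 23), (48, np.float64(16.3), 19), (60, np.float64(15.8), 20), (72, np.float64(16.1), 18), (84, np.float64(15.4), 14), (96, np.float64(16.4), 17), (108, np.float64(15.7), 10)]
time: 8.52
tool_pos: [484.0, -1.8, 4.0]
tcp_rot: [-180.0, -0.0, 3.0]
ft_force: [-2.1, 1.2, 5.3]
finger_gap: 46.8
grip_force: 46.0
side axis y at centre -0.3 yaw 4.0 npts 768 213 best cost/lip angle(+ toward +y)/dy [ 1.3  0.  -1. ]
[(np.float64(1.3), 0), (np.float64(1.38), -6), (np.float64(1.46), 6), (np.float64(1.55), -12), (np.float64(1.66), 12), (np.float64(1.69), -18)]
[(-12, np.float64(22.0), 7), (0, np.float64(22.6), 18), (12, np.float64(22.2), 39), (24, np.float64(17.5), 23), (36, np.float64(15.9), 18), (48, np.float64(14.9), 18), (60, np.float64(16.9), 23), (72, np.float64(16.1), 16), (84, np.float64(16.6), 18), (96, np.float64(16.0), 12), (108, np.float64(15.3), 11)]
```

```bash
python3 -m jog '[0,0,-0.03,0,0,0, 0,0,-0.09,0,0,0, 0,0,-0.15,0,0,0, 0,0,-0.2,0,0,0, 0,0,-0.2,0,0,0, 0,0,-0.2,0,0,0]'; cat > held.py <<'E'
from h import *
from scipy.optimize import least_squares
# held shaker in tool frame from both cameras
S=r.sense();A=Ro.from_euler('xyz',S["tcp_rot"],degrees=True);print(S["tool_pos"].round(1),S["tcp_rot"].round(2),S["grip_force"],S["time"])
for n in("side","top"):
    s=r.snapshot(n);q=[a for a in r.outline_of(s,"shaker") if a["score"]>.3]
    W=cloud(s).reshape(-1,3);W=W[~np.isnan(W[:,0])]
    L=A.inv().apply(W-S["tool_pos"])   # tool frame; shaker frame ~ (x,-y,-(z+20))
    L=L[(abs(L[:,0])<90)&(abs(L[:,1])<34)&(abs(L[:,2]+20)<34)]
    b=L[(abs(L[:,0])<48)&(abs(L[:,0])>16)&(abs(np.hypot(L[:,1],L[:,2]+20)-24)<8)]
    print(n,len(L),len(b),"x pct",np.percentile(L[:,0],[.5,1,2,98,99,99.5]).round(1))
    if len(b)>60:
        f=lambda v:np.hypot(b[:,1]-v[0]-v[1]*b[:,0],b[:,2]-v[2]-v[3]*b[:,0])-24
        v=least_squares(f,[0,0,-20,0],loss="soft_l1",f_scale=2).x;print(" axis y,z at tcp x=0:",v[[0,2]].round(1),"slopes deg",np.degrees(v[[1,3]]).round(1))
        h=np.hypot(L[:,1]-v[0],L[:,2]-v[2]);k=L[h<28]
        print(" foot hist",np.histogram(k[:,0],np.arange(-66,-36,3))[0]," cap seam (r>19):",np.percentile(k[(h[h<28]>19.5)&(k[:,0]>20),0],[90,95,98,100]).round(1),"capmax",np.percentile(k[:,0],[98,99,100]).round(1))
E
python3 held.py
```

```text
time: 9.43
tool_pos: [483.2, -1.8, 202.4]
tcp_rot: [-180.0, 0.1, 3.0]
ft_force: [-0.1, 0.5, -2.8]
finger_gap: 47.0
grip_force: 47.3
[483.2  -1.8 202.4] [-1.7999e+02  8.0000e-02  3.0000e+00] 47.34465837478638 9.425
side 730 370 x pct [-48.6 -48.4 -48.2  72.9  75.   75.8]
 axis y,z at tcp x=0: [ -1.3 -19.2] slopes deg [-0.4  0. ]
 foot hist [  0   0   0   0   0  21 105  20  20]  cap seam (r>19): [59.6 65.6 70.8 75.1] capmax [73.8 75.1 76.5]
top 117 101 x pct [-48.9 -48.9 -48.8 -29.2 -28.1 -27.8]
 axis y,z at tcp x=0: [  3.8 -18.7] slopes deg [ 0.4 -1.4]Traceback (most recent call last):
  File "held.py", line 16, in <module>
    print(" foot hist",np.histogram(k[:,0],np.arange(-66,-36,3))[0]," cap seam (r>19):",np.percentile(k[(h[h<28]>19.5)&(k[:,0]>20),0],[90,95,98,100]).round(1),"capmax",np.percentile(k[:,0],[98,99,100]).round(1))
                                                                                        ~~~~~~~~~~~~~^^^^^^^^^^^^^^^^^^^^^^^^^^^^^^^^^^^^^^^^^^^^^^^^
    return _quantile_unchecked(
        a, q, axis, out, overwrite_input, method, keepdims, weights)
    return _ureduce(a,
                    func=_quantile_ureduce_func,
    ...<5 lines>...
                    overwrite_input=overwrite_input,
                    method=method)
    r = func(a, **kwargs)
    result = _quantile(arr,
                       quantiles=q,
    ...<2 lines>...
                       out=out,
                       weights=wgt)
    slices_having_nans = np.isnan(arr[-1, ...])
                                  ~~~^^^^^^^^^
IndexError: index -1 is out of bounds for axis 0 with size 0
```

```bash
cat > tgt.py <<'E'
from h import *
import sys
h=float(sys.argv[1]);bx=float(sys.argv[2]) if len(sys.argv)>2 else 1;by=float(sys.argv[3]) if len(sys.argv)>3 else 0
Rb=Ro.from_euler('ZY',[-10.3,-24],degrees=True);Rt=Rb*Ro.from_euler('x',180,degrees=True)
P=np.array([634.3,205,115])+Rb.apply([bx,by,h])
T=P-Rt.apply([1.5,0,-20]);print(T.round(1),Rt.as_euler('xyz',degrees=True).round(1))
delta(T,Rt.as_euler('xyz',degrees=True))
E
python3 tgt.py 70
```

```text
[613.8 208.7 160.5] [180.  -24.  -10.3]
[482.6  -1.8 201.5] [-180.     0.2    3. ] t 9.625 ->  [0.1423, -0.2033, 0.0406, -0.0488, 0.4208, 0.2287]
```

```bash
python3 -m jog '[0.02,-0.028,0,-0.006,0.05,0.03, 0.05,-0.07,0,-0.014,0.12,0.065, 0.08,-0.114,0.01,-0.022,0.19,0.1, 0.11,-0.157,0.02,-0.03,0.26,0.14, 0.13,-0.188,0.03,-0.039,0.33,0.18, 0.1423,-0.2033,0.0406,-0.0488,0.4208,0.2287, 0.1423,-0.2033,0.0406,-0.0488,0.4208,0.2287, 0.1423,-0.2033,0.0406,-0.0488,0.4208,0.2287]'; python3 -m jog '[0,0,0,0,0,0, 0,0,0,0,0,0]'; python3 tgt.py 70; python3 held.py 2>/dev/null; python3 - <<'E'
from h import *
s=r.snapshot("side");t=r.snapshot("top")
a=cv2.resize(s["pixels"][160:270,130:240,::-1],(400,400));b=cv2.resize(t["pixels"][100:180,170:250,::-1],(400,400))
cv2.imwrite("pics/v5.png",np.hstack([a,b]))
E
```

```text
time: 10.62
tool_pos: [614.6, 208.1, 162.3]
tcp_rot: [179.9, -24.1, -10.2]
ft_force: [-0.1, 0.4, -2.2]
finger_gap: 47.0
grip_force: 47.3
time: 10.88
tool_pos: [615.8, 207.8, 163.9]
tcp_rot: [-180.0, -24.3, -10.4]
ft_force: [0.1, -0.4, -1.3]
finger_gap: 46.9
grip_force: 47.3
[613.8 208.7 160.5] [180.  -24.  -10.3]
[615.8 207.8 163.9] [-180.   -24.3  -10.4] t 10.875 ->  [-0.0034, -0.0005, 0.0023, -0.0002, -0.0044, -0.0013]
[615.8 207.8 163.9] [-179.95  -24.25  -10.38] 47.286052107810974 10.875
side 678 261 x pct [-49.9 -49.8 -49.5  69.3  71.1  72.4]
 axis y,z at tcp x=0: [ -1.9 -18.6] slopes deg [ 0.2 -0.2]
 foot hist [  0   0   0   0   0 120  52  26  23]  cap seam (r>19): [71.1 71.6 72.  72.3] capmax [70.  71.6 75.6]
top 361 166 x pct [-45.  -40.9   8.1  76.5  77.1  77.3]
 axis y,z at tcp x=0: [  2.6 -19. ] slopes deg [0.6 2. ]
 foot hist [0 0 0 0 0 0 2 1 2]  cap seam (r>19): [59.9 67.9 71.3 75.2] capmax [76.5 77.1 77.8]
```

View pics/v5.png

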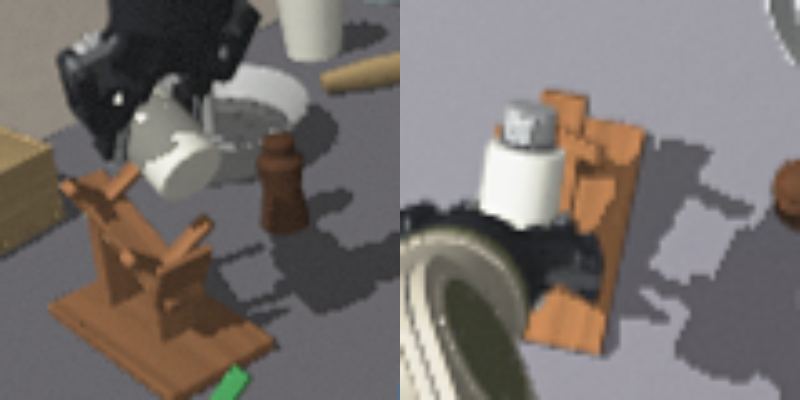

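```bash
python3 -m jog '[-0.003,-0.0005,0.012,0,-0.004,0, -0.003,-0.0005,0.027,0,-0.004,0, -0.003,-0.0005,0.042,0,-0.004,0, -0.003,-0.0005,0.047,0,-0.004,0, -0.003,-0.0005,0.047,0,-0.004,0, -0.003,-0.0005,0.047,0,-0.004,0]'; python3 tgt.py 0 1 -0.5; python3 held.py 2>/dev/null; python3 - <<'E'
from h import *
s=r.snapshot("side");t=r.snapshot("top")
a=cv2.resize(s["pixels"][180:250,140:210,::-1],(400,400));b=cv2.resize(t["pixels"][110:170,180:240,::-1],(400,400))
cv2.imwrite("pics/v6.png",np.hstack([a,b]))
E
```

```text
time: 11.92
tool_pos: [631.9, 206.3, 119.6]
tcp_rot: [-180.0, -24.0, -10.3]
ft_force: [0.0, 0.3, -2.0]
finger_gap: 46.8
grip_force: 47.3
[641.8 203.1  96.5] [180.  -24.  -10.3]
[631.9 206.3 119.6] [-180.   -24.   -10.3] t 11.925 ->  [-0.0, 0.0014, 0.0252, -0.0006, -0.0005, -0.0002]
[631.9 206.3 119.6] [-179.96  -24.03  -10.31] 47.285943031311035 11.925
side 710 250 x pct [-58.1 -57.9 -57.1  69.   71.9  74.2]
 axis y,z at tcp x=0: [ -2.3 -18.4] slopes deg [-0.7  0.3]
 foot hist [  0   0   0   0   0 114  47  20  28]  cap seam (r>19): [71.7 72.9 73.  73.1] capmax [70.6 73.  77. ]
top 345 153 x pct [-46.5 -43.4 -38.9  77.3  77.6  77.8]
 axis y,z at tcp x=0: [  2.9 -18.2] slopes deg [ 0.1 -0.8]
 foot hist [0 0 0 0 0 0 1 3 1]  cap seam (r>19): [62.2 68.8 73.7 75.3] capmax [77.3 77.6 78.1]
```

View pics/v6.png

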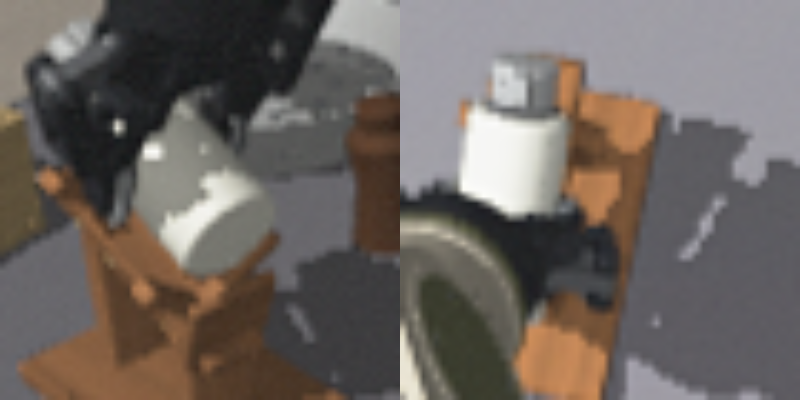

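```bash
python3 -m jog '[0.001,0.0014,0.006,0,0,0, 0.001,0.0014,0.012,0,0,0, 0.001,0.0014,0.018,0,0,0, 0.001,0.0014,0.018,0,0,0]'; python3 -m jog '[0,0,0.002,0,0,0, 0,0,0.004,0,0,0, 0,0,0.004,0,0,0]';  python3 tgt.py 0 1 -0.5
```

```text
time: 12.72
tool_pos: [639.0, 203.0, 101.7]
tcp_rot: [180.0, -23.9, -10.3]
ft_force: [0.3, 0.2, -1.6]
finger_gap: 46.8
grip_force: 47.3
time: 13.1
tool_pos: [641.0, 203.0, 99.2]
tcp_rot: [-180.0, -24.0, -10.3]
ft_force: [0.1, 0.3, -1.7]
finger_gap: 46.7
grip_force: 47.3
[641.8 203.1  96.5] [180.  -24.  -10.3]
[641.  203.   99.2] [-180.   -24.   -10.3] t 13.1 ->  [-0.0004, -0.0003, 0.0027, -0.0002, 0.0004, -0.0001]
```

```bash
python3 -m jog '[0,0,0.001,0,0,0, 0,0,0.002,0,0,0, 0,0,0.002,0,0,0]'; python3 -m jog '[0,0,0.001,0,0,0, 0,0,0.001,0,0,0]';  python3 tgt.py 0 1 -0.5
```

```text
time: 13.48
tool_pos: [641.9, 202.9, 97.4]
tcp_rot: [-180.0, -24.0, -10.3]
ft_force: [0.7, -0.3, -2.3]
finger_gap: 46.8
grip_force: 47.3
time: 13.72
tool_pos: [642.2, 203.0, 97.1]
tcp_rot: [-180.0, -24.0, -10.3]
ft_force: [-6.1, -0.6, 2.6]
finger_gap: 46.8
grip_force: 48.2
[641.8 203.1  96.5] [180.  -24.  -10.3]
[642.2 203.   97.1] [-180.   -24.   -10.3] t 13.725 ->  [-0.0007, -0.0001, 0.0003, -0.0004, 0.0001, 0.0001]
```

```bash
python3 -m jog '[0,0,0.001,0,0,0, 0,0,0.001,0,0,0]'; python3 -m jog '[-0.0005,0,0.0,0,0,0, -0.001,0,0.0,0,0,0]';  python3 tgt.py 0 1 -0.5; python3 held.py
```

```text
time: 13.98
tool_pos: [642.3, 203.0, 97.0]
tcp_rot: [-180.0, -24.0, -10.3]
ft_force: [-14.3, -1.0, 12.9]
finger_gap: 46.9
grip_force: 49.4
time: 14.22
tool_pos: [642.3, 203.0, 97.1]
tcp_rot: [-180.0, -24.1, -10.3]
ft_force: [-6.4, -2.2, 8.9]
finger_gap: 46.8
grip_force: 48.7
[641.8 203.1  96.5] [180.  -24.  -10.3]
[642.3 203.   97.1] [-180.   -24.1  -10.3] t 14.225 ->  [-0.0007, -0.0, 0.0003, -0.0005, -0.0015, 0.0001]
[642.3 203.   97.1] [-179.97  -24.08  -10.29] 48.73923897743225 14.225
side 764 260 x pct [-60.2 -60.1 -59.7  69.5  72.6  74. ]
 axis y,z at tcp x=0: [ -1.8 -19.6] slopes deg [ 0.8 -1.9]
 foot hist [ 0  7 64 13 13 91 40 25 23]  cap seam (r>19): [70.  70.7 71.6 72.2] capmax [70.5 73.3 77.1]
top 353 165 x pct [-52.9 -49.1 -42.4  76.8  77.   77.3]
 axis y,z at tcp x=0: [  3.6 -16.2] slopes deg [-1.2 -2. ]
 foot hist [0 0 1 1 2 0 1 3 3]  cap seam (r>19): [62.9 69.8 73.6 77.5] capmax [76.8 77.1 77.5]
```

```bash
python3 -m jog '[0,0,0,0,0,0, 0,0,0,0,0,0, 0,0,0,0,0,0]' 0.4; python3 -m jog '[0,0,0,0,0,0, 0,0,-0.02,0,0,0, 0,0,-0.06,0,0,0, 0,0,-0.12,0,0,0, 0,0,-0.18,0,0,0, -0.05,0,-0.24,0,0,0, -0.1,0,-0.26,0,0,0, -0.1,0,-0.26,0,0,0]' 0.8; python3 - <<'E'
from h import *
from scipy.optimize import least_squares
print(r.sense()["tool_pos"])
Rb=Ro.from_euler('ZY',[-10.3,-24],degrees=True)
s=r.snapshot("side");t=r.snapshot("top")
for n,q,o in(("side",s,[634,207,115]),("top",t,[635,200.2,115])):
    L=Rb.inv().apply(cloud(q).reshape(-1,3)-o);L=L[(abs(L[:,0])<85)&(np.hypot(L[:,1],L[:,2])<30)]
    b=L[(abs(L[:,0])<26)&(L[:,2]>0)]
    v=least_squares(lambda v:np.hypot(b[:,1]-v[0]-v[1]*b[:,0],b[:,2]-v[2]-v[3]*b[:,0])-24,[0,0,0,0],loss="soft_l1").x
    k=L[(L[:,2]>0)]
    c=L[(L[:,0]>56)&(L[:,0]<74)&(np.hypot(L[:,1]-v[0],L[:,2]-v[2])>19)]
    print(n,v.round(2),"x ext",np.percentile(k[:,0],[.5,2,98,99.5]).round(1),"lip",len(c),np.median(c,0).round(1) if len(c) else"")
a=cv2.resize(s["pixels"][170:250,130:210,::-1],(400,400));b=cv2.resize(t["pixels"][100:170,170:240,::-1],(400,400))
cv2.imwrite("pics/v7.png",np.hstack([a,b]))
E
```

```text
time: 14.8
tool_pos: [641.8, 202.9, 95.2]
tcp_rot: [-180.0, -24.0, -10.3]
ft_force: [-0.1, -0.5, 0.2]
finger_gap: 59.6
grip_force: 0.0
time: 15.8
tool_pos: [445.7, 239.3, 293.5]
tcp_rot: [-179.8, -24.1, -10.2]
ft_force: [0.9, 0.1, 1.3]
finger_gap: 77.0
grip_force: 0.0
[445.69080879 239.27670364 293.51120933]
side [-0.26  0.01 -1.53 -0.01] x ext [-48.9 -48.6  70.9  74.2] lip 26 [64.1  1.7 20.5]
top [ 0.52  0.02 -0.94  0.  ] x ext [-47.3 -45.5  74.8  76. ] lip 22 [66.1 -0.7 21.4]
```

View pics/v7.png

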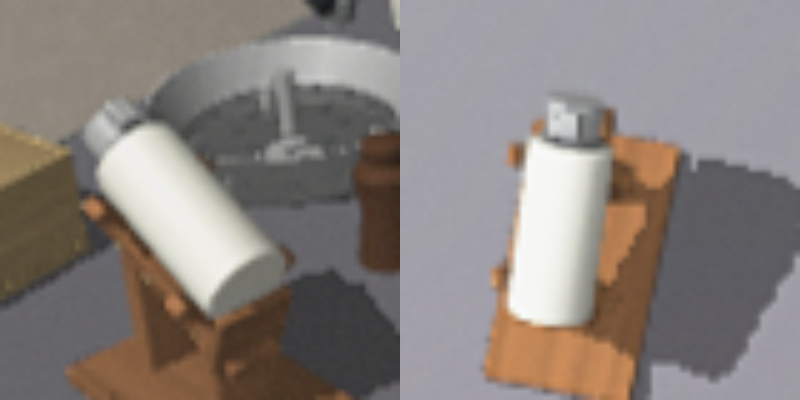

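The shaker lies in the rest: cap uphill, foot against the stop, and the lip on top, about 5° off square at most.

```bash
python3 -m jog '[0,0,0,0,0,0, 0,0,0,0,0,0, 0,0,0,0,0,0]'; python3 -c "
from bench import r
print(r.hand_in())"
```

```text
time: 16.27
tool_pos: [448.4, 237.6, 291.6]
tcp_rot: [180.0, -23.9, -10.3]
ft_force: [-0.0, 0.6, -0.7]
finger_gap: 76.6
grip_force: 0.0
the job is handed in; nothing more can be done
None
```

I rolled the shaker lip-up, set it in the slanted rest with the cap uphill and the lip on top, let go and handed the job in at 16.3 s; the hand-in gave no verdict, but my last camera check put it within about 3 mm of its place with the lip about 5° off at most.

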